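Turn the plate warmer up four clicks and start it

ROBOT

A 6-joint arm with a two-finger parallel gripper is mounted at the origin on a cart in front of the work surface, level with it; the furniture and walls round the work are solid. World frame = base frame: x ahead of the robot, y to its left, z up, the work surface at z = 0. Lengths are in mm, angles in degrees, forces in N, time in s.
With the tool pointing down it reaches from about 225 to 875 mm from the base axis. Payload 3.4 kg.
Tool frame: the origin (TCP) lies on the centre line of the jaws, within the pads' length; the fingertips stand r.tip_extent ahead of it and the grasp point (between the pads) lies 8 mm behind it (r.tip_extent is the distance from the TCP to the fingertips, in mm); x points along the fingers, y is the direction in which the jaws open and shut, and the axes are right-handed (so a half turn about x gives the same grasp; the last joint's range is limited). The gripper opens to 85 mm and grips with 20 to 120 N. Pads are 22 mm wide; open, the fingers measure 114 mm over their backs; the gripper's body (76 mm by 85 mm) begins 54 mm behind the grasp point. The pads swing forward as they close: fully open they stand 13 mm farther back than shut.
Start: joints at [-6.933, 15.808, 86.224, -0, 77.962, -6.933], TCP at [575.032, -0.009, 242.328] pointing down, gripper open.
Joint ranges: [-165.64, 165.64], [-43.16, 119.46], [12.63, 154.43], [-67.54, 247.53], [6.08, 155.33], [-154.97, 154.97]. Speed limits (degrees/s): [147.25, 147.25, 180, 180, 180, 180].

INTERFACE

Orientations are given as [roll, pitch, yaw] about the fixed x, y, z axes, in that order (R = Rz(yaw) Ry(pitch) Rx(roll)).
In Python, from cell import r gives the robot as it stands.
- The arm moves only by the tool play_rows, never from a script. Its argument "rows" is a list of rows, each an object with "linear": the shift along the tool's x, y, z scaled (see below), a list of three; "twist": the turn about the tool's x scaled (see below). A call has 1 to 20 rows; each row is the pose to reach, as a shift and turn from the pose commanded when the call began, along the tool's axes at that moment, turning the shorter way round; what a row does not reach only later rows make up. The controller multiplies each number of a shift by 0.12 m and each number of a turn by 180 degrees. A row lasts 1/10 s, in which the tool goes at most 50 mm and 8.59 degrees, less where a joint would pass 70% of its speed; a pose out of reach is approached as far as the arm can. A call with a number of a shift or a turn outside -1 to 1 is refused whole. A call with a gripper value outside its range is refused whole. "fingers" is the opening, from 0 (shut) to 1 (fully open), set as the call begins (left out, the last holds). The fingers move at their own pace and stop on an object; "squeeze" is the grip in N (left out, the last holds). Time passes only in rows, so rows that repeat a pose let the fingers close. It gives the time, the measured TCP pose, the force and the opening at its end, in the units of the state.
- r.sense(): the state, without advancing time (a new reading comes with each control period).
- r.snapshot(name): name is "scene" or "top" or "wrist"; returns a dict with "image" (420x560x3 uint8, red, green, blue), "depth" (420x560 float32, mm along the optical axis (not along the pixel's ray), 0 where there is no reading), "mtx" (3x3 intrinsics, pixels), "world_to_cam" (4x4, takes a point from world to camera coordinates). Camera axes: x right, y down, z forward; pixel columns grow to the right and rows downward; lengths in mm; the calibration is good to about 2 mm. The wrist camera is an equidistant fisheye: a pixel r from the principal point sees the ray r / f radians off the axis. A picture is of the moment at which its call begins.
- r.job_done(): hands the job in, once; it reports no verdict.
The state is a dict: "time_s": time; "qpos": joint angles; "qvel": joint speeds; "tau": joint torques, N m; "position": TCP position; "orientation": TCP orientation; "wrist_force": force on the tool from outside, world axes, zero at the start; "wrist_torque": the same for the moment, N m; "gripper_width": finger opening in mm.
Only numpy, scipy, OpenCV 4.12 (cv2) and the standard library are available. Lean on these libraries where they do the work, as an engineer would, in place of code of your own. Each camera call takes 0.05 s, during which the arm holds its last target. There are 200 camera calls.

TASK

Turn the plate warmer up: with a fingertip in its notch, push the dial round clockwise (seen from above) exactly four clicks from where it stands now, without running past the fourth. Then press the round start button beside the dial fully down, let it come back up and leave the controls. Everything is only pushed gently: grip and lift nothing, and do not shift the plates or the things standing around.

Things in the scene. Friction and masses are not known exactly. Their poses are not given: they have to be found in the camera images.
- warmer: plate warmer, a low dark metal box fixed to the stand, 220 (x) x 360 (y) mm, top face 44 mm above the stand. Origin: centre of its underside, at stand height; z up. A stack of plates stands on its +y half; the aluminium control panel is its -y end, with the dial at (-35, -115) mm in this frame and the start button at (70, -115) mm.
- dial_face (a point): the point to push: on the flat radial wall that closes the clockwise end (seen from above) of the dial's finger notch, 30 mm from the dial's axis, 63 mm above the stand, mid height of the wall. A fingertip in the notch pushing this wall clockwise turns the dial. The notch is the 130 degrees counterclockwise of this point, open above and at the rim, reaching in to the axis; about 54 mm wide at this radius.
- dial_hub (a point): point on the dial's vertical axis, at the notch's floor, 53 mm above the stand. The dial has a grey base disc 92 mm across, whose upper side is the notch's floor, and a raised round black cap of 45 mm radius on it, reaching 73.5 mm above the stand. A white line on the cap lies opposite the notch's middle and points at tick marks on the panel, one per click.
- dial (a joint): angle of the dial in rad, growing clockwise seen from above. It rests in eight click stops 0.419 rad (24 degrees) apart: 0, 0.419 ... 2.932, with end stops just beyond; it starts in one of the first three. About 7 N at the push point carries it over a click; from about 0.6 of the way it drops into the next stop by itself and stays. Four clicks are 1.676 rad.
- start_top (a point): centre of the top of the round black start button, 26 mm across, vertical, 65 mm above the stand when up; its fixed ring round it is 42 mm across with its top 56 mm above the stand.
- start (a joint): travel of the start button in m: 0 up, 0.005 fully down (about 4 N); it springs back up by itself.
- plates: stack of small white plates, about 153 mm across and 46 mm high, loose on the warmer; origin at the centre of its underside
- bitters: small loose bottle with a dasher cap, 47 mm across, 138 mm high; origin at the centre of its underside
- cellar: round wooden salt cellar, loose, 70 mm across, 67 mm high; origin at the centre of its underside
- jigger: metal double-cone measure, loose, 41 mm across, 97 mm high; origin at the centre of its underside
- lime: loose green lime, about 52 x 43 x 42 mm; origin at its underside
- stopper: black bottle stopper, loose, 33 mm across, 48 mm high; origin at the centre of its underside

How it is judged:
By the outcome, as a careful person would: the job done as asked, in the order asked, and still so for the second after the job is handed in, with the robot touching nothing.
It also fails if it takes over 51 s, if anything falls off the work surface, if the arm or the gripper's body presses on something with over 40 N, if the wrist force passes 120 N, or if a joint passes its speed limit or range.

## Working session

There is one attempt and no reset: what is moved stays moved. The work goes in short steps, Python scripts to look and compute and a tool call to move; the robot and the scene stay as the last step left them, time stands still between calls to the robot, and variables do not carry over. Pictures are saved under pics/ and viewed, about 8 in all and at most 12, crops included, and the job is handed in when it is done.

Besides the shell and the picture viewer there is one more tool, called as name([rows], argument=value, ...), one row to a line, values as JSON. play_rows: Moves the arm, as the interface text tells. Its arguments: {"type":"object","properties":{"rows":{"type":"array"},"fingers":{"type":"number"},"squeeze":{"type":"number"}},"required":["rows"]}

```bash
mkdir -p pics; ls; python3 - <<'E'
from cell import r
import cv2,numpy as np
s=r.sense();print(s, r.tip_extent)
for n in("top","scene"):
    p=r.snapshot(n);np.savez("pics/%s.npz"%n,**p);cv2.imwrite("pics/%s.png"%n,p["image"][:,:,::-1]);print(p["mtx"],p["world_to_cam"])
E
```

```text
pics
{'time_s': 0.0, 'qpos': array([-6.93132866e+00,  1.58476142e+01,  8.62956864e+01,  1.77567905e-04,
        7.79607550e+01, -6.93270852e+00]), 'qvel': array([-0.05100992, -0.04895974,  0.03724037, -0.05696639,  0.00935529,
       -0.04433921]), 'tau': array([ 6.20495921e-04, -4.16768074e+01, -2.45808578e+01, -1.52056768e-04,
        1.11346930e-02,  1.69860516e-05]), 'position': array([5.74495793e+02, 7.16444869e-02, 2.41436517e+02]), 'orientation': array([-97.02829446,  89.89594436, 172.9730482 ]), 'wrist_force': array([-0.19321845, -0.27006018, -0.43932639]), 'wrist_torque': array([0.03574946, 0.03546075, 0.02887056]), 'gripper_width': 85.22755085217864} 11.0
[[482.67159602   0.         282.60049647]
 [  0.         482.67159602 210.10334993]
 [  0.           0.           1.        ]] [[-1.31212600e-02 -9.99900925e-01  5.09632509e-03 -1.40307973e+00]
 [-9.93439311e-01  1.24570591e-02 -1.13680065e-01  5.80039203e+02]
 [ 1.13605317e-01 -6.55451538e-03 -9.93504338e-01  1.21460897e+03]
 [ 0.00000000e+00  0.00000000e+00  0.00000000e+00  1.00000000e+00]]
[[457.84829712   0.         279.31917893]
 [  0.         457.84829712 199.13794804]
 [  0.           0.           1.        ]] [[-9.37598469e-01 -3.47206434e-01  1.88892227e-02  5.57022420e+02]
 [-1.56754147e-01  3.73560743e-01 -9.14265010e-01  1.71868583e+02]
 [ 3.10382422e-01 -8.60174438e-01 -4.04676029e-01  1.02037378e+03]
 [ 0.00000000e+00  0.00000000e+00  0.00000000e+00  1.00000000e+00]]
```

View pics/top.png

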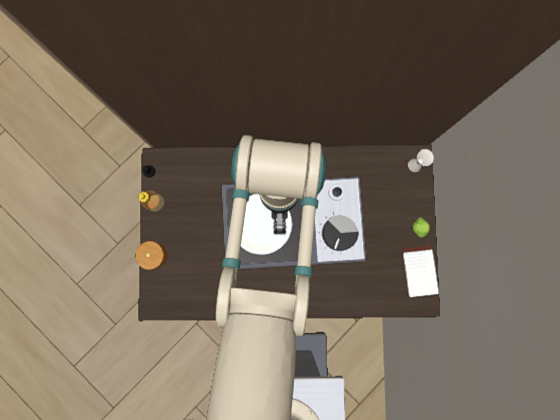

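View pics/scene.png

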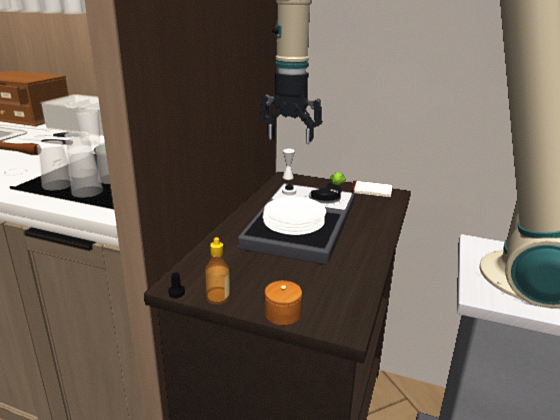

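The top view shows the dial at about (340,233), its notch facing up and right, the white line near (337,243), and the start button at about (337,191). Next I'll measure these.

```bash
cat > h.py <<'E'
import numpy as np
def ray(p,u,z):
    """pixels (N,2) -> world points on plane z"""
    u=np.atleast_2d(u).astype(float);K=p["mtx"];T=p["world_to_cam"];R=T[:3,:3];t=T[:3,3]
    d=np.c_[u,np.ones(len(u))]@np.linalg.inv(K).T@R; c=-R.T@t
    return c+d*((z-c[2])/d[:,2])[:,None]
def deproj(p,u,v):
    K=p["mtx"];T=p["world_to_cam"];d=p["depth"][v,u]
    return T[:3,:3].T@(np.linalg.inv(K)@[u,v,1]*d-T[:3,3])
E
python3 - <<'E'
import numpy as np,cv2
from h import *
p=dict(np.load("pics/top.npz"));im=p["image"]
for n,u,v in[("table",390,200),("panel",350,205),("cap",330,240),("notch",345,224),("btn",337,191),("box",220,250)]:print(n,deproj(p,u,v).round(1),im[v,u])
hsv=cv2.cvtColor(im,cv2.COLOR_RGB2HSV)
# panel: bright low-sat
m=((hsv[...,2]>150)&(hsv[...,1]<60)).astype(np.uint8);m[:, :312]=0;m[:170]=0;m[270:]=0;m[:,370:]=0
c=max(cv2.findContours(m,0,2)[0],key=cv2.contourArea)
w=ray(p,c[:,0],44)[:,:2];print("panel",cv2.minAreaRect(w.astype(np.float32)),cv2.boxPoints(cv2.minAreaRect(w.astype(np.float32))))
dark=((im.max(2)<75)).astype(np.uint8);dark[:,:315]=0;dark[:,364:]=0;dark[:180]=0;dark[262:]=0
for c in cv2.findContours(dark,0,2)[0]:
    if cv2.contourArea(c)>30:
        (x,y),rr=cv2.minEnclosingCircle(c);print("dark",x,y,rr,cv2.contourArea(c),ray(p,[x,y],73.5 if rr>12 else 65))
cv2.imwrite("pics/crop.png",cv2.resize(im[170:275,305:375,::-1],None,fx=5.6,fy=5.6,interpolation=cv2.INTER_CUBIC))
E
```

```text
table [ 608.  -296.8   -5.9] [74 62 51]
panel [ 589.9 -182.2   42.5] [220 221 228]
cap [ 499.3 -125.8   69.1] [76 73 74]
notch [ 540.6 -167.1   48.7] [180 178 175]
btn [ 623.1 -146.9   65.9] [64 63 63]
box [480.4 157.   -1.8] [77 65 57]
panel ((553.1303100585938, -144.85104370117188), (208.6487579345703, 129.2705535888672), 2.6900932788848877) [[ 445.88733   -85.18333 ]
 [ 451.95447  -214.31143 ]
 [ 660.3733   -204.51877 ]
 [ 654.30615   -75.390656]]
dark 339.6744079589844 232.7441864013672 17.483238220214844 483.0 [[ 516.85854883 -149.87233723   73.5       ]]
dark 336.75 191.25 3.952946901321411 31.5 [[ 622.63327949 -146.31773863   65.        ]]
```

View pics/crop.png

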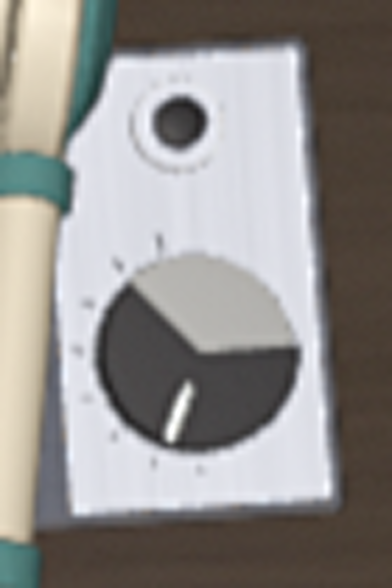

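```bash
cat >> h.py <<'E'
from scipy.spatial.transform import Rotation as Ro
def tool(s): return Ro.from_euler('xyz',s["orientation"],degrees=True).as_matrix()
def shift(s,p): return tool(s).T@(np.array(p)-s["position"])/120
E
python3 - <<'E'
from cell import r
from h import *
s=r.sense();print(tool(s).round(4),shift(s,[550,-110,230]).round(3))
E
```

```text
[[-1.7e-03  1.0e+00  0.0e+00]
 [ 2.0e-04  0.0e+00 -1.0e+00]
 [-1.0e+00 -1.7e-03 -2.0e-04]] [ 0.096 -0.204  0.917]
```

play_rows([
  {"linear":[0.1,-0.2,0.9],"twist":-0.52},
  {"linear":[0.1,-0.2,0.9],"twist":-0.52},
  {"linear":[0.1,-0.2,0.9],"twist":-0.52},
  {"linear":[0.1,-0.2,0.9],"twist":-0.52},
  {"linear":[0.1,-0.2,0.9],"twist":-0.52},
  {"linear":[0.1,-0.2,0.9],"twist":-0.52},
  {"linear":[0.1,-0.2,0.9],"twist":-0.52},
  {"linear":[0.1,-0.2,0.9],"twist":-0.52},
  {"linear":[0.1,-0.2,0.9],"twist":-0.52},
  {"linear":[0.1,-0.2,0.9],"twist":-0.52},
  {"linear":[0.1,-0.2,0.9],"twist":-0.52},
  {"linear":[0.1,-0.2,0.9],"twist":-0.52},
  {"linear":[0.1,-0.2,0.9],"twist":-0.52},
  {"linear":[0.1,-0.2,0.9],"twist":-0.52},
], fingers=0, squeeze=20)

```text
time_s: 1.5
position: [551.0, -108.0, 230.1]
orientation: [146.6, 90.0, 150.0]
wrist_force: [-0.5, -0.1, 0.3]
gripper_width: -0.3
```

```bash
python3 - <<'E'
from cell import r
import cv2
from h import *
s=r.sense();print(s["position"],s["qpos"],s["gripper_width"],tool(s).round(3))
for n in("wrist","top"):
    p=r.snapshot(n);np.savez("pics/%s2.npz"%n,**p);cv2.imwrite("pics/%s2.png"%n,p["image"][:,:,::-1])
    if n=="wrist":print(p["mtx"],p["world_to_cam"])
E
```

```text
[ 550.95006335 -107.95739996  230.14867564] [-1.81892830e+01  1.50536774e+01  8.90572855e+01  3.37969306e-03
  7.59047597e+01 -1.11671957e+02] -0.2548969060942918 [[-0.    -0.061  0.998]
 [ 0.     0.998  0.061]
 [-1.     0.    -0.   ]]
[[325.1922621    0.         278.61418152]
 [  0.         325.1922621  205.52069008]
 [  0.           0.           1.        ]] [[-6.00012917e-02  9.98198107e-01  6.19118610e-04  1.39804015e+02]
 [ 9.60817500e-01  5.75861912e-02  2.71133846e-01 -5.53931166e+02]
 [ 2.70609639e-01  1.68632410e-02 -9.62541456e-01  2.18418949e+02]
 [ 0.00000000e+00  0.00000000e+00  0.00000000e+00  1.00000000e+00]]
```

View pics/wrist2.png

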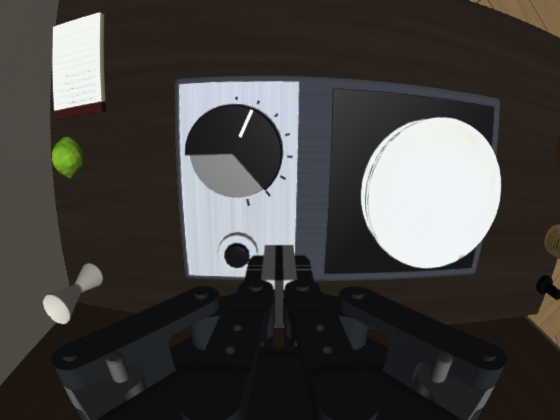

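The wrist view shows the dial at about (235,150), its line pointing at the second tick (258,102), the button at (236,255) and the closed fingertips at (280,247).

```bash
cat >> h.py <<'E'
def fray(p,u,z):
    """fisheye pixels -> world points on plane z"""
    u=np.atleast_2d(u).astype(float);K=p["mtx"];T=p["world_to_cam"];R=T[:3,:3];c=-R.T@T[:3,3]
    a=(u-K[:2,2])/K[0,0];th=np.linalg.norm(a,axis=1)[:,None]
    d=np.c_[a/th*np.sin(th),np.cos(th)]@R
    return c+d*((z-c[2])/d[:,2])[:,None]
E
python3 - <<'E'
import cv2
from h import *
p=dict(np.load("pics/wrist2.npz"));im=p["image"];T=p["world_to_cam"];print("cam",-T[:3,:3].T@T[:3,3])
g=im.max(2).astype(np.uint8)
m=(g<95).astype(np.uint8);m[:,:183]=0;m[:,298:]=0;m[:88]=0;m[266:]=0
for c in cv2.findContours(m,0,1)[0]:
    A=cv2.contourArea(c)
    if A<100: continue
    z=73.5 if A>1500 else 65
    w=fray(p,c[:,0],z)[:,:2].astype(np.float32);(x,y),rr=cv2.minEnclosingCircle(w);print("blob",A,x,y,rr,c[:,0].mean(0),c[:,0].min(0),c[:,0].max(0))
    if z==65: continue
    # cap arc fit
    ctr=np.array([x,y])
    for _ in range(5):
        k=abs(np.linalg.norm(w-ctr,axis=1)-45)<3
        a=w[k];s=np.linalg.lstsq(np.c_[2*a,np.ones(len(a))],(a**2).sum(1),rcond=None)[0];ctr=s[:2]
    print("circle fit",ctr,np.sqrt(s[2]+ctr@ctr),k.sum())
    e=w[np.linalg.norm(w-ctr,axis=1)<40]; ang=np.degrees(np.arctan2(*(e-ctr).T[::-1])); q=np.linalg.norm(e-ctr,axis=1)
    for i in np.argsort(ang):
        if q[i]>12: print("%.0f@%.0f"%(ang[i],q[i]),end=" ")
    print()
    wl=(g>180).astype(np.uint8);v,u=np.nonzero(wl[105:140,232:258]);L=fray(p,np.c_[u+232,v+105],73.5)[:,:2]
    L=L[np.linalg.norm(L-ctr,axis=1)<42];d=L.mean(0)-ctr;_,_,V=np.linalg.svd(L-L.mean(0));print("line",len(L),np.degrees(np.arctan2(d[1],d[0])),np.degrees(np.arctan2(V[0,1],V[0,0])))
for n,u in(("box corner-y-x",(176,80)),("+y-x",(499,99)),("-y+x",(187,279))):print(n,fray(p,u,44))
print("tip edges",fray(p,[(263,247),(297,247),(248,258),(311,258),(280,245)],219.1))
cv2.imwrite("pics/tip.png",cv2.resize(im[225:345,220:340,::-1],None,fx=4,fy=4))
E
```

```text
cam [ 481.50890677 -111.3365685   360.34022561]
blob 1176.0 591.1249389648438 -120.56389617919922 50.305606842041016 [275.17419355 243.35806452] [225 193] [297 265]
blob 4816.0 515.5791625976562 -150.20445251464844 44.340980529785156 [237.04580153 142.0648855 ] [185 104] [282 189]
circle fit [ 516.10772794 -149.99538697] 43.73323713056172 180
-87@14 -87@13 -87@12 -86@39 -86@38 -86@37 -86@36 -86@35 -86@34 -86@33 -86@32 -86@31 -86@30 -86@29 -86@28 -86@27 -86@26 -86@25 -85@24 -85@23 -85@23 -85@22 -85@39 -85@21 -85@20 -85@19 -85@18 -84@17 -84@16 -84@15 41@15 41@16 42@17 42@32 42@19 42@26 42@27 42@20 42@35 42@13 43@28 43@37 43@21 43@30 43@38 43@14 43@23 43@31 43@39 43@32 43@24 43@33 43@25 43@35 
line 91 159.46963013642443 -21.325731490822836
box corner-y-x [[ 448.11253991 -214.53914883   44.        ]]
+y-x [[430.88416712 135.00644106  44.        ]]
-y+x [[ 662.92112732 -204.14335404   44.        ]]
tip edges [[ 541.92047288 -114.98617237  219.1       ]
 [ 540.96980136  -98.9949972   219.1       ]
 [ 548.13730946 -121.92039753  219.1       ]
 [ 546.34639247  -91.81797384  219.1       ]
 [ 540.40476922 -107.05679922  219.1       ]]
```

View pics/tip.png

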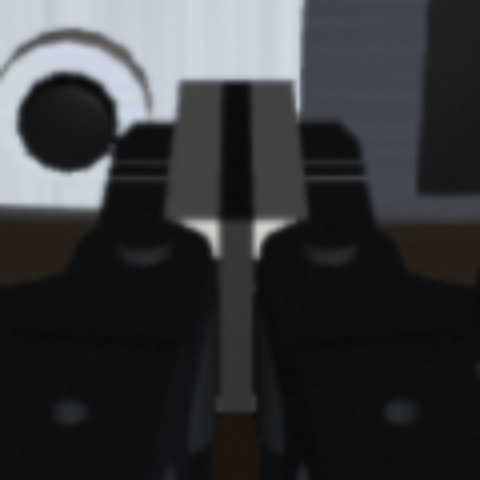

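play_rows([
  {"linear":[0.42,-0.3,-0.07],"twist":0},
  {"linear":[0.83,-0.584,-0.136],"twist":0},
  {"linear":[0.83,-0.584,-0.136],"twist":0},
  {"linear":[0.83,-0.584,-0.136],"twist":0},
  {"linear":[0.83,-0.584,-0.136],"twist":0},
  {"linear":[0.83,-0.584,-0.136],"twist":0},
  {"linear":[0.83,-0.584,-0.136],"twist":0},
])

```text
time_s: 2.3
position: [540.3, -178.5, 132.4]
orientation: [-23.2, 89.8, -19.5]
wrist_force: [-1.2, -0.6, -0.6]
gripper_width: -0.2
```

```bash
python3 - <<'E'
from cell import r
from h import *
s=r.sense();print(s["position"],s["wrist_force"],shift(s,[539.2,-178.6,68.5]))
E
```

```text
[ 540.29025294 -178.51586185  132.40129985] [-1.23272348 -0.64434166 -0.56617093] [ 0.5324814   0.00055028 -0.01068062]
```

play_rows([
  {"linear":[0.1,0,0],"twist":0},
  {"linear":[0.25,0,0],"twist":0},
  {"linear":[0.38,0,0],"twist":0},
  {"linear":[0.46,0,0],"twist":0},
  {"linear":[0.5,0,0],"twist":0},
  {"linear":[0.52,0,0],"twist":0},
  {"linear":[0.52,0,0],"twist":0},
  {"linear":[0.52,0,0],"twist":0},
  {"linear":[0.52,0,0],"twist":0},
])

```text
time_s: 3.2
position: [539.6, -179.2, 68.9]
orientation: [-27.7, 89.9, -24.1]
wrist_force: [0.2, 0.7, 0.0]
gripper_width: -0.0
```

```bash
python3 - <<'E'
from cell import r
import cv2
from h import *
s=r.sense();print(s["position"],s["wrist_force"],tool(s)[:,2])
p=r.snapshot("wrist");cv2.imwrite("pics/w3.png",cv2.resize(p["image"][90:330,150:400,::-1],None,fx=2.4,fy=2.4))
E
```

```text
[ 539.57170963 -179.18135056   68.92264408] [0.15145321 0.6727432  0.02733701] [0.99802731 0.06276961 0.00120829]
```

View pics/w3.png

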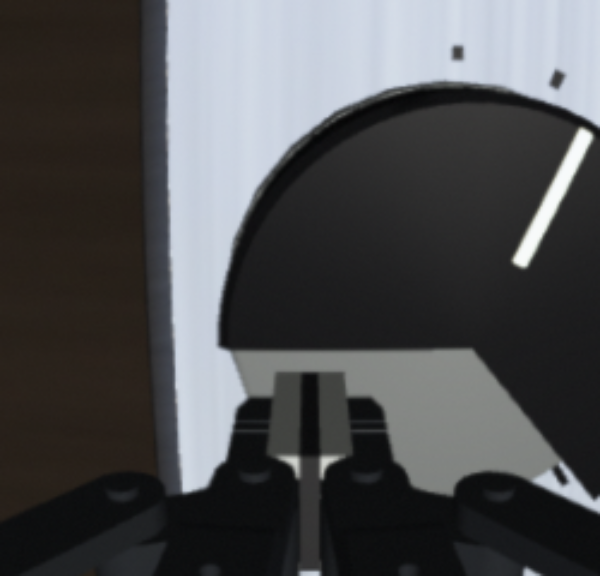

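```bash
python3 - <<'E'
import numpy as np
for d in range(2,27,2):
    t=np.radians(d);print(d,"y %.3f z %.3f tw %.4f"%(-(30*np.cos(t)+11*np.sin(t)-30)/120,-(30*np.sin(t)-11*np.cos(t)+11)/120,d/180))
E
```

```text
2 y -0.003 z -0.009 tw 0.0111
4 y -0.006 z -0.018 tw 0.0222
6 y -0.008 z -0.027 tw 0.0333
8 y -0.010 z -0.036 tw 0.0444
10 y -0.012 z -0.045 tw 0.0556
12 y -0.014 z -0.054 tw 0.0667
14 y -0.015 z -0.063 tw 0.0778
16 y -0.016 z -0.072 tw 0.0889
18 y -0.016 z -0.082 tw 0.1000
20 y -0.016 z -0.091 tw 0.1111
22 y -0.016 z -0.100 tw 0.1222
24 y -0.016 z -0.110 tw 0.1333
26 y -0.015 z -0.119 tw 0.1444
```

play_rows([
  {"linear":[0,0.002,-0.03],"twist":0},
  {"linear":[0,0.005,-0.06],"twist":0},
  {"linear":[0,0.005,-0.085],"twist":0},
  {"linear":[0,0.002,-0.094],"twist":0.0111},
  {"linear":[0,-0.001,-0.103],"twist":0.0222},
  {"linear":[0,-0.003,-0.112],"twist":0.0333},
  {"linear":[0,-0.005,-0.121],"twist":0.0444},
  {"linear":[0,-0.007,-0.13],"twist":0.0556},
  {"linear":[0,-0.009,-0.139],"twist":0.0667},
  {"linear":[0,-0.01,-0.148],"twist":0.0778},
  {"linear":[0,-0.011,-0.157],"twist":0.0889},
  {"linear":[0,-0.011,-0.167],"twist":0.1},
  {"linear":[0,-0.011,-0.176],"twist":0.1111},
  {"linear":[0,-0.011,-0.185],"twist":0.1222},
  {"linear":[0,-0.011,-0.185],"twist":0.1222},
  {"linear":[0,-0.011,-0.185],"twist":0.1222},
])

```text
time_s: 4.85
position: [518.0, -182.1, 68.5]
orientation: [-0.5, 89.9, -18.9]
wrist_force: [3.2, -1.3, -2.8]
gripper_width: -0.2
```

```bash
cat > look.py <<'E'
import sys,cv2
from cell import r
from h import *
s=r.sense();C=np.array([516.3,-150]);d=s["position"][:2]-C
print(s["time_s"],s["position"].round(1),s["wrist_force"].round(1),"z-ang",np.degrees(np.arctan2(tool(s)[1,2],tool(s)[0,2])))
p=r.snapshot("wrist");im=p["image"];cv2.imwrite("pics/%s.png"%sys.argv[1],cv2.resize(im[40:340,120:440,::-1],None,fx=1.8,fy=1.8))
# white line on the cap: elongated bright blob within 42 mm of the axis at z 73.5
v,u=np.mgrid[:420,:560];W=fray(p,np.c_[u.ravel(),v.ravel()],73.5).reshape(420,560,3)[...,:2]-C
q=np.linalg.norm(W,axis=2);m=((im.min(2)>170)&(q<41)&(q>8)).astype(np.uint8)
n,lab,st,_=cv2.connectedComponentsWithStats(m)
for i in range(1,n):
    if st[i,4]>60:
        L=W[lab==i];V=np.linalg.svd(L-L.mean(0))[2][0];print("blob",st[i],"r %.0f ang %.1f dir %.1f"%(np.linalg.norm(L.mean(0)),np.degrees(np.arctan2(*L.mean(0)[::-1])),np.degrees(np.arctan2(V[1],V[0]))%180))
E
python3 look.py w4
```

```text
4.85 [ 518.  -182.1   68.5] [ 3.2 -1.3 -2.8] z-ang -18.370069622434457
blob [364 172  36  55 397] r 29 ang 134.9 dir 133.8
```

View pics/w4.png

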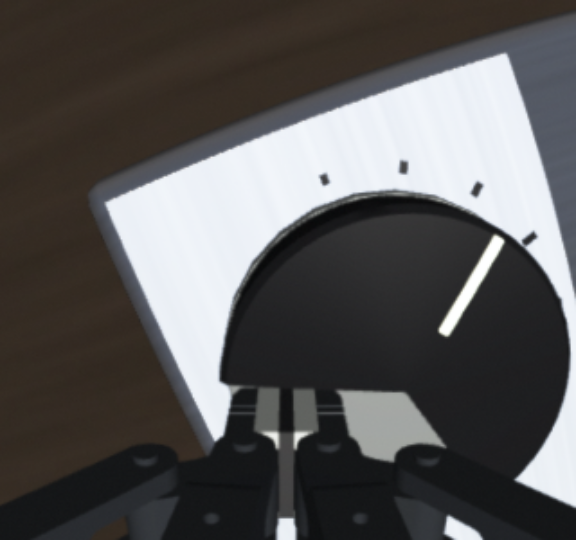

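play_rows([
  {"linear":[0,-0.003,-0.009],"twist":0.0111},
  {"linear":[0,-0.006,-0.018],"twist":0.0222},
  {"linear":[0,-0.008,-0.027],"twist":0.0333},
  {"linear":[0,-0.01,-0.036],"twist":0.0444},
  {"linear":[0,-0.012,-0.045],"twist":0.0556},
  {"linear":[0,-0.014,-0.054],"twist":0.0667},
  {"linear":[0,-0.015,-0.063],"twist":0.0778},
  {"linear":[0,-0.016,-0.072],"twist":0.0889},
  {"linear":[0,-0.016,-0.082],"twist":0.1},
  {"linear":[0,-0.016,-0.091],"twist":0.1111},
  {"linear":[0,-0.016,-0.1],"twist":0.1222},
  {"linear":[0,-0.016,-0.11],"twist":0.1333},
  {"linear":[0,-0.016,-0.11],"twist":0.1333},
  {"linear":[0,-0.016,-0.11],"twist":0.1333},
])

```text
time_s: 6.3
position: [504.4, -180.1, 68.4]
orientation: [-12.3, 89.9, -54.6]
wrist_force: [2.9, -4.2, -3.7]
gripper_width: 0.2
```

```bash
python3 look.py w5
```

```text
6.3 [ 504.4 -180.1   68.4] [ 2.9 -4.2 -3.7] z-ang -42.317652515508335
blob [368 175  35  53 365] r 29 ang 108.9 dir 108.8
```

play_rows([
  {"linear":[0,-0.003,-0.009],"twist":0.0111},
  {"linear":[0,-0.006,-0.018],"twist":0.0222},
  {"linear":[0,-0.008,-0.027],"twist":0.0333},
  {"linear":[0,-0.01,-0.036],"twist":0.0444},
  {"linear":[0,-0.012,-0.045],"twist":0.0556},
  {"linear":[0,-0.014,-0.054],"twist":0.0667},
  {"linear":[0,-0.015,-0.063],"twist":0.0778},
  {"linear":[0,-0.016,-0.072],"twist":0.0889},
  {"linear":[0,-0.016,-0.082],"twist":0.1},
  {"linear":[0,-0.016,-0.091],"twist":0.1111},
  {"linear":[0,-0.016,-0.1],"twist":0.1222},
  {"linear":[0,-0.016,-0.1],"twist":0.1222},
  {"linear":[0,-0.016,-0.1],"twist":0.1222},
])

```text
time_s: 7.65
position: [493.0, -172.9, 68.2]
orientation: [-104.4, 89.9, -168.7]
wrist_force: [0.4, -5.2, -2.2]
gripper_width: 0.1
```

```bash
python3 look.py w6
```

```text
7.65 [ 493.  -172.9   68.2] [ 0.4 -5.2 -2.2] z-ang -64.29468481603877
blob [372 179  37  52 387] r 29 ang 84.3 dir 84.9
```

play_rows([
  {"linear":[0,-0.003,-0.009],"twist":0.0111},
  {"linear":[0,-0.006,-0.018],"twist":0.0222},
  {"linear":[0,-0.008,-0.027],"twist":0.0333},
  {"linear":[0,-0.01,-0.036],"twist":0.0444},
  {"linear":[0,-0.012,-0.045],"twist":0.0556},
  {"linear":[0,-0.014,-0.054],"twist":0.0667},
  {"linear":[0,-0.015,-0.063],"twist":0.0778},
  {"linear":[0,-0.016,-0.072],"twist":0.0889},
  {"linear":[0,-0.016,-0.082],"twist":0.1},
  {"linear":[0,-0.016,-0.082],"twist":0.1},
  {"linear":[0,-0.016,-0.082],"twist":0.1},
])

```text
time_s: 8.8
position: [487.3, -163.8, 68.3]
orientation: [-151.3, 89.9, 126.4]
wrist_force: [-0.1, 0.2, -0.2]
gripper_width: 0.1
```

```bash
python3 look.py w7
```

```text
8.8 [ 487.3 -163.8   68.3] [-0.1  0.2 -0.2] z-ang -82.33237513451081
blob [375 184  39  49 375] r 29 ang 61.6 dir 62.7
```

View pics/w7.png

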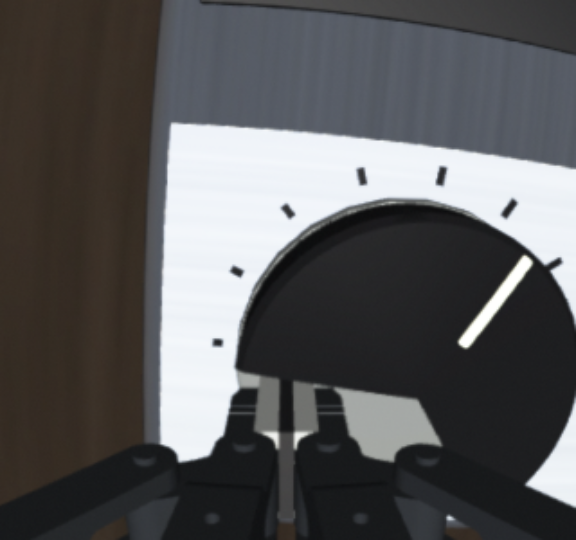

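play_rows([
  {"linear":[0,0,0.025],"twist":0},
  {"linear":[0,0,0.025],"twist":0},
  {"linear":[-0.15,0,0.025],"twist":0},
  {"linear":[-0.35,0,0.025],"twist":0},
  {"linear":[-0.5,0,0.025],"twist":0},
  {"linear":[-0.5,0.3,0.02],"twist":0},
  {"linear":[-0.5,0.5,0.0],"twist":0},
  {"linear":[-0.5,0.5,0.0],"twist":0},
  {"linear":[-0.5,0.5,0.0],"twist":0},
  {"linear":[-0.5,0.5,0.0],"twist":0},
])

```text
time_s: 9.85
position: [545.9, -156.5, 127.9]
orientation: [-113.3, 89.9, 164.4]
wrist_force: [0.3, 0.1, 0.1]
gripper_width: 0.0
```

```bash
python3 look.py w8; python3 - <<'E'
from cell import r
import cv2
from h import *
s=r.sense();print(s["position"],shift(s,[622.2,-146,90]))
p=r.snapshot("top");im=p["image"];cv2.imwrite("pics/t8.png",cv2.resize(im[165:275,300:380,::-1],None,fx=5,fy=5,interpolation=2))
E
```

```text
9.85 [ 545.9 -156.5  127.9] [0.3 0.1 0.1] z-ang -82.39169384476455
blob [248 162  27  35 215] r 29 ang 60.8 dir 62.6
blob [ 168  207   78   71 1061] r 32 ang -125.9 dir 144.1
[ 545.97632968 -156.62339218  128.00741545] [ 0.31577616  0.6417962  -0.00357525]
```

View pics/w8.png

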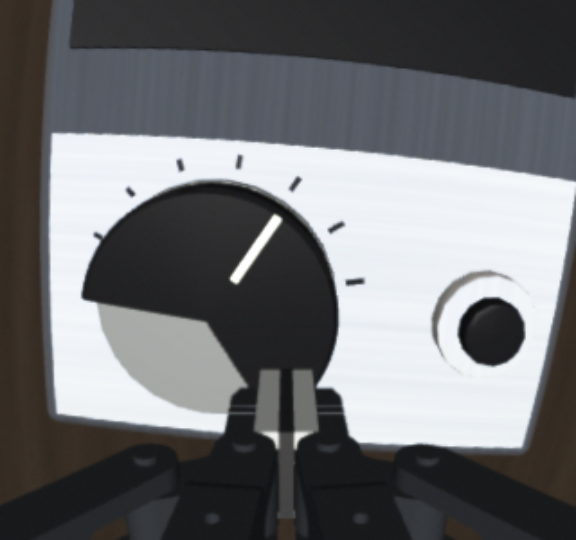

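The line now points at the tick four on from the start. The button is at crop pixel (492,331).

```bash
python3 - <<'E'
from cell import r
from h import *
p=r.snapshot("wrist");print(fray(p,(492/1.8+120,331/1.8+40),65)); s=r.sense();print(shift(s,[622.2,-146,90]))
E
```

```text
[[ 619.55991628 -144.06229453   65.        ]]
[ 0.31819189  0.63890897 -0.00519139]
```

play_rows([
  {"linear":[0,0.3,-0.003],"twist":0},
  {"linear":[0,0.6,-0.005],"twist":0},
  {"linear":[0.1,0.634,-0.007],"twist":0},
  {"linear":[0.25,0.634,-0.007],"twist":0},
  {"linear":[0.35,0.634,-0.007],"twist":0},
  {"linear":[0.4,0.634,-0.007],"twist":0},
  {"linear":[0.4,0.634,-0.007],"twist":0},
  {"linear":[0.4,0.634,-0.007],"twist":0},
])

```text
time_s: 10.8
position: [622.5, -146.0, 80.8]
orientation: [59.9, 90.0, -22.5]
wrist_force: [-0.3, 0.1, -0.1]
gripper_width: 0.1
```

```bash
python3 look.py w9
```

```text
10.8 [ 622.5 -146.    80.8] [-0.3  0.1 -0.1] z-ang -82.40484278915885
blob [ 90 181  21  41 230] r 30 ang 60.0 dir 62.5
blob [  30  231   96   77 1915] r 26 ang -124.1 dir 150.8
```

View pics/w9.png

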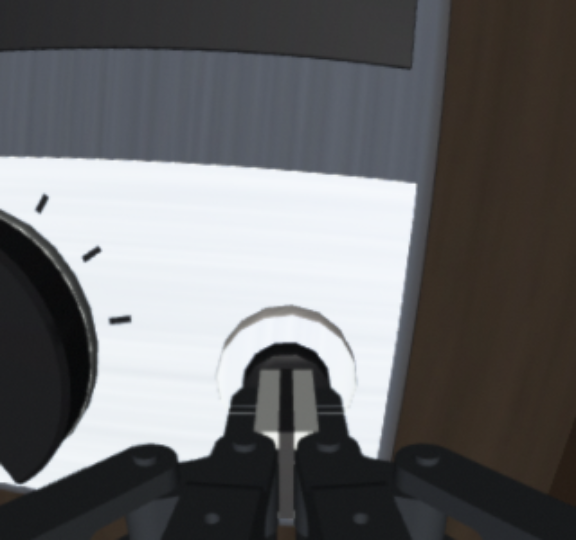

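The fingertips are centred over the button, at about (286,375) in the crop.

play_rows([
  {"linear":[0.02,0,0],"twist":0},
  {"linear":[0.04,0,0],"twist":0},
  {"linear":[0.055,0,0],"twist":0},
  {"linear":[0.07,0,0],"twist":0},
  {"linear":[0.08,0,0],"twist":0},
  {"linear":[0.08,0,0],"twist":0},
  {"linear":[0.08,0,0],"twist":0},
])

```text
time_s: 11.55
position: [622.9, -145.9, 71.1]
orientation: [59.5, 89.9, -22.9]
wrist_force: [-0.3, -1.4, 5.2]
gripper_width: 0.0
```

play_rows([
  {"linear":[0.006,0,0],"twist":0},
  {"linear":[0.012,0,0],"twist":0},
  {"linear":[0.012,0,0],"twist":0},
  {"linear":[0.012,0,0],"twist":0},
  {"linear":[0.012,0,0],"twist":0},
])

```text
time_s: 12.05
position: [623.0, -145.9, 70.9]
orientation: [60.1, 89.9, -22.3]
wrist_force: [-2.0, -0.4, 10.5]
gripper_width: 0.6
```

The force rose to 10.5 N while the tip stopped moving, so the button is on its stop. Now I'll retreat.

play_rows([
  {"linear":[-0.05,0,0],"twist":0},
  {"linear":[-0.1,0,0],"twist":0},
  {"linear":[-0.3,0,0],"twist":0},
  {"linear":[-0.6,0,0],"twist":0},
  {"linear":[-0.9,0,0],"twist":0},
  {"linear":[-0.95,-0.2,0],"twist":0},
  {"linear":[-0.95,-0.4,0],"twist":0},
  {"linear":[-0.95,-0.4,0],"twist":0},
  {"linear":[-0.95,-0.4,0],"twist":0},
  {"linear":[-0.95,-0.4,0],"twist":0},
])

```text
time_s: 13.05
position: [575.5, -152.0, 182.9]
orientation: [153.9, 90.0, 71.5]
wrist_force: [0.8, 0.1, -0.0]
gripper_width: -0.1
```

```bash
python3 look.py w10; python3 - <<'E'
from cell import r
import cv2
p=r.snapshot("wrist");cv2.imwrite("pics/w10f.png",p["image"][:,:,::-1])
E
```

```text
13.05 [ 575.5 -152.   182.9] [ 0.8  0.1 -0. ] z-ang -82.38521353616291
blob [216 152  20  29 129] r 29 ang 60.7 dir 62.7
blob [155 189  78  57 681] r 32 ang -123.6 dir 148.6
```

View pics/w10f.png

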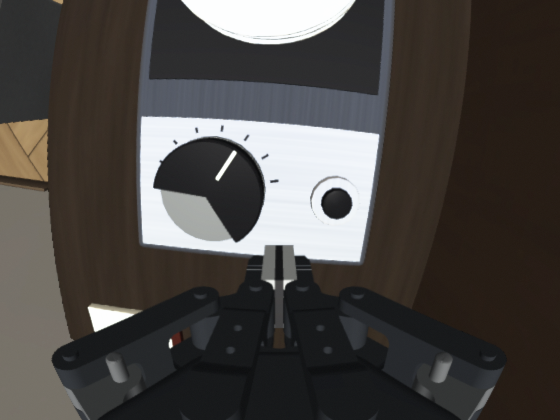

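The dial is still at the sixth tick (line near (228,165)), the button is up at (337,203), and the arm is clear.

```bash
python3 -c "
from cell import r
print(r.job_done())"
```

```text
the job is handed in; nothing more can be done
None
```

I pushed the dial four clicks clockwise with the closed fingertips in its notch. Then I pressed the start button to its stop, let it spring back and backed the arm off. The job was handed in at about 13 s of the 51 s allowed.

- **Dial:** the white line went from the 2nd tick to the 6th. It measured about 159.5° before and 61–62.5° after, a turn of 97–98° against the nominal 96°. The wrist force was near zero once the dial had dropped into the last stop, and the line had not moved after the button press.
- **Button:** it was fully down. The tip stopped at the expected depth while the force rose from 5 to 10.5 N. In the last wrist picture it looks up, but I did not measure its height.
- **Forces:** the readings at the end of each move never passed 10.5 N. I did not record the force during the moves.
- **Disagreements:**
  - After the second and third pushes the line read 2–3° ahead of the stop, with about 5 N of contact, so I shortened the last push.
  - The button's position differed by about 3 mm between the two cameras. I aimed between them and checked the fit by picture before pressing.
- **Not checked:** I did not measure the plates and loose items again at the end. The arm stayed around the control panel and never went near them.

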